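# Fish a loose track piece out through the access hatch

## Task

A loose straight piece of track lies under the deck of the small layout module and is longer than the access hatch. Take it out through the hatch, tilting it so that one end comes out first, and finish while holding it in the gripper, level, right side up and still, at least 10 cm above the deck. Do not move the wagon, the paint jar or the buffer stop that stand round the module.

Things in the scene. Friction and masses are not known exactly. Their poses are not given: they have to be found in the camera images.
- module: layout module, fixed to the bench: open-bottomed box of light wood with a plywood deck. Outside 170 mm (its x) by 270 mm (its y), 51 mm high; walls 10 mm thick, so inside 150 x 250 mm; deck 6 mm thick, underside 45 mm and top 51 mm above the bench, with a hatch in its middle. Origin on the bench top under the hatch's centre, z up
- hatch (a point): centre of the rectangular hatch, at the level of the deck's top; axes as the module's. The hatch is 125 mm along x and 120 mm along y, so the deck covers 65 mm of the inside at each y end and 12.5 mm along each x side
- track_mid (a point): the loose straight piece of dark bedded track, lying flat on the bench inside the module, rails up; 169 mm long, 173 with the rail joiners (along its y, roughly along the module's y), 38 mm wide (x), 9 mm high, about 30 g. This point is its centre, half-way up, seen through the hatch; z up when right side up
- track_end_1 (a point): middle of the end face of the track piece at its +y end, half-way up, 84.5 mm from its centre; at first under the deck
- track_end_2 (a point): the same at its -y end, 84.5 mm from its centre
- wagon: blue model wagon, 139 mm long, 32 wide, 41 high, standing loose on the bench beyond the module's +x side; origin at its underside's centre; leave alone
- jar: small round paint jar, 30 mm across, 42 mm high, standing loose on the robot's side of the module; origin at its underside's centre; leave alone
- buffer: small track buffer stop, 30 x 34 mm, 28 mm high, standing loose on the robot's side of the module; origin at its underside's centre; leave alone
There are look-alikes about, which are no part of the job. What is shaped like the part that bears track_mid but purple or white is not meant.

How it is judged:
On the way:
1. the track piece is tilted through the hatch: one end above the deck, the other still below it (((height (world z) of track_end_1 above 0.051 m and height (world z) of track_end_2 below 0.045 m) or (height (world z) of track_end_2 above 0.051 m and height (world z) of track_end_1 below 0.045 m))), for 0.05 s.
At the end, for the whole second after the job is handed in: the track piece is held in the fingers, not touching the module, both its ends more than 84 mm above the deck's top (135 mm above the bench), within 15 degrees of level and rails up, still; wagon, jar and buffer stop within 20 mm of where they stood (height (world z) of each of track_end_1, track_end_2 above 0.135 m and angle between track_mid's own z axis and vertical below 0.26 rad and linear speed of track below 0.02 m/s and angular speed of track below 0.15 rad/s and contact force between track and the fingers above 1 N and contact force between track and module below 0.1 N and distance of each of wagon, jar, buffer from where it was at the start of the episode below 0.02 m); the arm keeps its last pose, push and grip.
It fails at once if the wagon, the jar or the buffer stop is pushed more than 20 mm (distance of any of wagon, jar, buffer from where it was at the start of the episode above 0.02 m).
It also fails if it takes over 32 s, if anything falls off the work surface, if the arm or the gripper's body presses on something with over 40 N, if the wrist force passes 120 N, or if a joint passes its speed limit or range.

## Robot

A 6-joint arm with a two-finger parallel gripper is mounted at the origin on a cart in front of the work surface, level with it; the furniture and walls round the work are solid. World frame = base frame: x ahead of the robot, y to its left, z up, the work surface at z = 0. Lengths are in m, angles in rad, forces in N, time in s.
With the tool pointing down it reaches from about 0.325 to 0.9 m from the base axis. Payload 6.1 kg.
Tool frame: the origin (TCP) lies midway between the tips of the shut fingers; the grasp point (between the pads) lies 19 mm behind it; z points along the fingers, y is the line along which they close (so a half turn about z gives the same grasp; the last joint's range is limited). The gripper opens to 85 mm and grips with 20 to 120 N. Pads are 22 mm wide; open, the fingers measure 114 mm over their backs; the gripper's body (76 mm by 85 mm) begins 54 mm behind the grasp point. The pads swing forward as they close: fully open they stand 13 mm farther back than shut.
Start: joints at [1.042, 0.22, 1.526, -0, 1.395, -0.126], TCP at [0.245, 0.575, 0.231] pointing down, gripper open.
Joint ranges: [-2.98, 2.98], [-0.91, 2.08], [0.09, 2.57], [-1.24, 4.39], [0.2, 2.65], [-2.68, 2.68]. Speed limits (rad/s): [2.57, 2.57, 3.01, 3.14, 3.14, 3.14].

## Interface

Orientations are given as [roll, pitch, yaw] about the fixed x, y, z axes, in that order (R = Rz(yaw) Ry(pitch) Rx(roll)).
In Python, from plant import movep, move_l, set_joints, gripper_to, hold, inverse_kinematics, observe, get_image, get_calibration, Unreachable, job_done gives the robot as it stands. Calls block until the motion is done:
- movep(position, orientation): joint-space move of the TCP to a pose.
- move_l(position, feed=0.15, rotation=None, max_force=None): straight line of the TCP; rotation=None keeps the orientation; feed is the mean speed in m/s. With max_force (N) it stops when the force on the tool has changed by that much, and returns True; else False.
- set_joints(angles): joint-space move.
- gripper_to(opening, f_grip=None): finger opening in m; f_grip is the grip in N (None keeps the last); returns when the fingers have stopped.
- hold(seconds).
- inverse_kinematics(position, orientation): joint angles nearest the present ones, or None.
- observe(): the state.
- get_image(name): name is "scene" or "top" or "wrist"; returns (picture, depth): 400x640x3 uint8, red, green, blue; 400x640 float32, m along the optical axis (not along the pixel's ray), 0 where there is no reading.
- get_calibration(name): a dict with "intrinsics" (3x3 intrinsics, pixels), "world_from_camera" (4x4, takes a point from camera to world coordinates). Camera axes: x right, y down, z forward; pixel columns grow to the right and rows downward; lengths in m; the calibration is good to about 2 mm. A picture is of the moment at which its call begins: read the wrist's pose just before it. get_calibration takes no time and is no camera call; for the wrist camera it gives the pose at the moment of the call.
A pose or a line that the arm cannot do raises Unreachable and nothing moves.
- job_done(): hands the job in; it is judged then, once.
The state is a dict: "time_s": time; "q": joint angles; "joint_velocities": joint speeds; "joint_torque": joint torques, N m; "eef_pos": TCP position; "tcp_rot": TCP orientation; "ft_force": force on the tool from outside, world axes, zero at the start; "torque": the same for the moment, N m; "opening": finger opening in m; "grasp_force": force on a finger pad.
Only numpy, scipy, OpenCV 4.12 (cv2) and the standard library are available. Lean on these libraries where they do the work, as an engineer would, in place of code of your own. Each camera call takes 0.05 s, during which the arm holds its last target. There are 200 camera calls.

## Working session

There is one attempt and no reset: what is moved stays moved. The work goes in short steps, each a Python script; the robot and the scene stay as the last script left them, time stands still between calls to the robot, and variables do not carry over. Pictures are saved under pics/ and viewed, at most 10 in all, crops included, and the job is handed in when it is done.

```bash
mkdir -p pics; ls; python3 - <<'E'
from plant import *
import cv2,numpy as np
for n in("top","scene"):
    im,d=get_image(n); np.savez(f"pics/{n}0.npz",im=im,d=d)
    cv2.imwrite(f"pics/{n}0.png",im[:,:,::-1])
    c=get_calibration(n); print(n,c["intrinsics"],np.round(c["world_from_camera"],3))
print(observe()["time_s"])
E
```

```text
pics
top [[498.14981045   0.         318.73116452]
 [  0.         498.14981045 192.72792204]
 [  0.           0.           1.        ]] [[-0.011 -0.981  0.192  0.348]
 [-1.     0.011 -0.002  0.007]
 [ 0.    -0.192 -0.981  1.101]
 [ 0.     0.     0.     1.   ]]
scene [[447.32482878   0.         320.01822742]
 [  0.         447.32482878 197.43069307]
 [  0.           0.           1.        ]] [[ 0.715 -0.354  0.603 -0.09 ]
 [-0.699 -0.366  0.614 -0.671]
 [ 0.003 -0.861 -0.509  0.579]
 [ 0.     0.     0.     1.   ]]
0.1
```

View pics/top0.png

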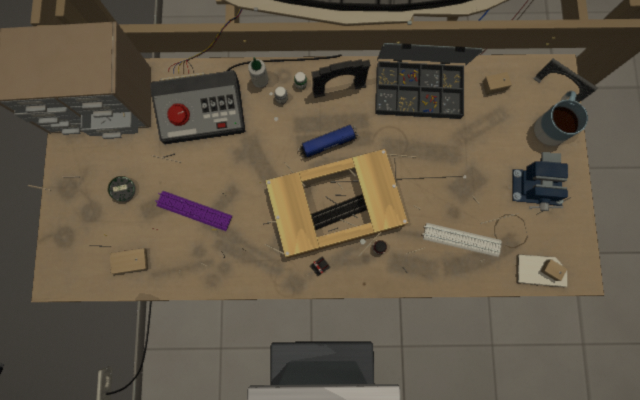

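View pics/scene0.png

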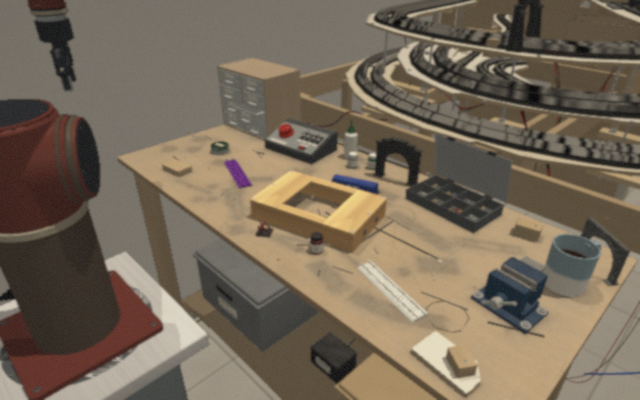

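The top view shows three track-shaped pieces: purple at (195,210), white at (462,239), and dark inside the module's hatch at (338,212). The dark one fits the description. The wagon is at (328,141), the jar at (380,247) and the buffer at (320,267). I'll confirm in an enlarged crop.

```bash
python3 - <<'E'
import cv2,numpy as np
im=np.load("pics/top0.npz")["im"]
c=im[120:280,255:415,::-1]
c=cv2.resize(c,None,fx=3.75,fy=3.75,interpolation=cv2.INTER_CUBIC)
cv2.imwrite("pics/crop1.png",np.clip(c*1.6,0,255).astype(np.uint8))
E
```

```text
(no output)
```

View pics/crop1.png

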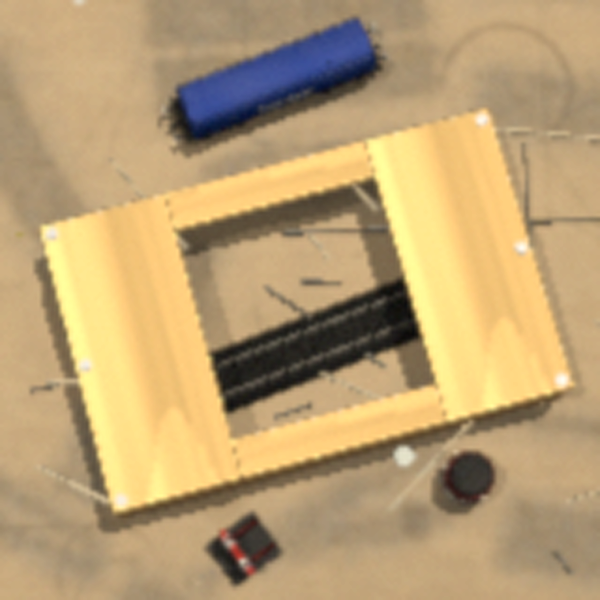

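The crop confirms it: the dark railed piece spans the hatch from crop (213,352)-(228,410) to (400,282)-(420,335), and both its ends are under the deck. Next I'll work out the poses.

```bash
cat > h.py <<'E'
from plant import *
import numpy as np,cv2
from scipy.spatial.transform import Rotation as Rn
def ray(cal,uv,z):
    K,T=cal["intrinsics"],cal["world_from_camera"]
    d=T[:3,:3]@np.linalg.inv(K)@[uv[0],uv[1],1.]; o=T[:3,3]
    return o+d*(z-o[2])/d[2]
E
python3 - <<'E'
from h import *
c=get_calibration("top")
f=lambda u,v,z:ray(c,(254.6+u/3.75,119.6+v/3.75),z)[:2]
# TL=(+x,+y) TR=(+x,-y) BR=(-x,-y) BL=(-x,+y)
P=np.array([f(43,228,.051),f(487,110,.051),f(575,383,.051),f(115,512,.051)])
print("corners",P.round(4),[np.linalg.norm(P[i]-P[i-1]).round(4) for i in range(4)])
C=P.mean(0); vy=P[0]+P[3]-P[1]-P[2]; yaw=np.arctan2(-vy[0],vy[1]); print("C",C,"yaw",np.degrees(yaw))
R=np.array([[np.cos(yaw),-np.sin(yaw)],[np.sin(yaw),np.cos(yaw)]])
for n,p in dict(hTL=(165,0)).items(): pass
for n,u,v,z in [("tL+x",213,352,.007),("tL-x",228,410,.007),("tR+x",400,282,.007),("tR-x",420,335,.007),("hatch+y-x",235,440,.051),("hatch-y-x",441,387,.051),("hatch-y+x",370,178,.051),("jar",470,475,.042),("buf",243,548,.028),("wag",282,75,.041)]:
    w=f(u,v,z); print(n,w.round(4),"mod",((w-C)@R).round(4))
d=np.load("pics/top0.npz")["d"]
K,T=c["intrinsics"],c["world_from_camera"]
for u,v in[(120,300),(500,250),(318,345),(280,290)]:
    x,y=254.6+u/3.75,119.6+v/3.75; dd=d[round(y),round(x)]
    print((T[:3,:3]@np.linalg.inv(K)@[x,y,1]*dd+T[:3,3]).round(4))
o=observe(); print(o["eef_pos"],o["tcp_rot"])
Tt=np.eye(4);Tt[:3,:3]=Rn.from_euler("xyz",o["tcp_rot"]).as_matrix();Tt[:3,3]=o["eef_pos"]
w=get_calibration("wrist"); print((np.linalg.inv(Tt)@w["world_from_camera"]).round(3),w["intrinsics"].round(0))
E
```

```text
corners [[ 0.5812  0.1179]
 [ 0.6488 -0.1401]
 [ 0.4881 -0.1841]
 [ 0.4183  0.0762]] [np.float64(0.1682), np.float64(0.2667), np.float64(0.1667), np.float64(0.2695)]
C [ 0.5341066  -0.03252631] yaw 14.845557282771193
tL+x [0.5148 0.0213] mod [-0.0049  0.0569]
tL-x [0.4802 0.0127] mod [-0.0405  0.0575]
tR+x [ 0.5557 -0.0906] mod [ 0.006  -0.0616]
tR-x [ 0.5236 -0.1015] mod [-0.0278 -0.064 ]
hatch+y-x [0.4579 0.0087] mod [-0.0631  0.0594]
hatch-y-x [ 0.4866 -0.1082] mod [-0.0653 -0.061 ]
hatch-y+x [ 0.6088 -0.0709] mod [ 0.0623 -0.0563]
jar [ 0.4375 -0.124 ] mod [-0.1168 -0.0637]
buf [0.3987 0.0048] mod [-0.1213  0.0708]
wag [ 0.6744 -0.0212] mod [ 0.1385 -0.025 ]
[0.5382 0.0734 0.0537]
[ 0.5655 -0.1446  0.0508]
[ 0.5179 -0.0408  0.0097]
[ 0.5527 -0.0191  0.0016]
[0.2446955  0.57451021 0.23029542] [-3.13982068e+00 -2.32566809e-04  2.73880164e+00]
[[ 0.001 -0.947 -0.32   0.083]
 [ 1.     0.001  0.001  0.001]
 [-0.    -0.32   0.947 -0.14 ]
 [ 0.     0.     0.     1.   ]] [[297.   0. 321.]
 [  0. 297. 200.]
 [  0.   0.   1.]]
```

```bash
cat >> h.py <<'E'
C=np.array([0.5341,-0.0325]); YAW=np.radians(14.85); Rm=Rn.from_euler("z",YAW)
def w(x,y,z): return Rm.apply([x,y,z])+[C[0],C[1],0]      # module -> world
def tool(center,tilt,g,s,dyaw=0.,dz=-.0035):
    """track centre (module frame), tilt about its x (deg, + lifts +y end), grasp g along its y, s=+-1 half turn"""
    Rt=Rn.from_euler("z",YAW+dyaw)*Rn.from_euler("x",tilt,degrees=True)
    p=w(*center)+Rt.apply([0,g,dz])
    R=Rt*Rn.from_matrix(np.array([[0,s,0],[s,0,0],[0,0,-1.]]))
    return p,R.as_euler("xyz")
E
python3 - <<'E'
from h import *
for s in(1,-1):
  for t in(-35,-26,0,26,35):
    print(s,t,[None if (q:=inverse_kinematics(*tool((0,y,z),t,0,s))) is None else np.round(q,2).tolist() for y,z in((-.02,.13),(.02,.13),(0,.05),(0,.2))][::3])
E
```

```text
1 -35 [[0.11, 0.13, 1.96, -0.7, 1.07, 0.2], [0.15, 0.03, 1.92, -0.66, 1.2, 0.14]]
1 -26 [[0.02, 0.09, 1.95, -0.51, 1.05, 0.01], [0.06, 0.0, 1.9, -0.48, 1.19, -0.03]]
1 0 [[-0.24, 0.12, 1.84, 0.0, 1.18, -0.5], [-0.21, 0.03, 1.8, 0.0, 1.31, -0.47]]
1 26 [[-0.45, 0.31, 1.69, 0.34, 1.46, -0.8], [-0.43, 0.21, 1.67, 0.35, 1.56, -0.74]]
1 35 [[-0.5, 0.4, 1.63, 0.43, 1.56, -0.87], [-0.48, 0.29, 1.62, 0.44, 1.66, -0.8]]
-1 -35 [None, None]
-1 -26 [None, None]
-1 0 [[-0.24, 0.12, 1.84, -0.0, 1.18, 2.64], [-0.21, 0.03, 1.8, -0.0, 1.31, 2.67]]
-1 26 [[-0.45, 0.31, 1.69, 0.34, 1.46, 2.34], [-0.43, 0.21, 1.67, 0.35, 1.56, 2.4]]
-1 35 [[-0.5, 0.4, 1.63, 0.43, 1.56, 2.27], [-0.48, 0.29, 1.62, 0.44, 1.66, 2.34]]
```

```bash
python3 - <<'E'
from h import *
p,r=tool((-.01,-.015,.14),-26,0,1,dz=0)
movep(p,r); hold(.1)
cal=get_calibration("wrist"); im,d=get_image("wrist"); o=observe()
print(o["time_s"],o["eef_pos"],p,r,o["tcp_rot"])
np.savez("pics/w1.npz",im=im,d=d,**cal)
cv2.imwrite("pics/w1.png",np.clip(cv2.resize(im,(800,500),interpolation=cv2.INTER_CUBIC)[:,:,::-1]*1.8,0,255).astype(np.uint8))
E
```

```text
2.6833 [ 0.52846945 -0.04899268  0.14010018] [ 0.52827834 -0.0495619   0.14      ] [3.14159265 0.45378561 1.82997772] [3.14133306 0.45373063 1.83081862]
```

View pics/w1.png

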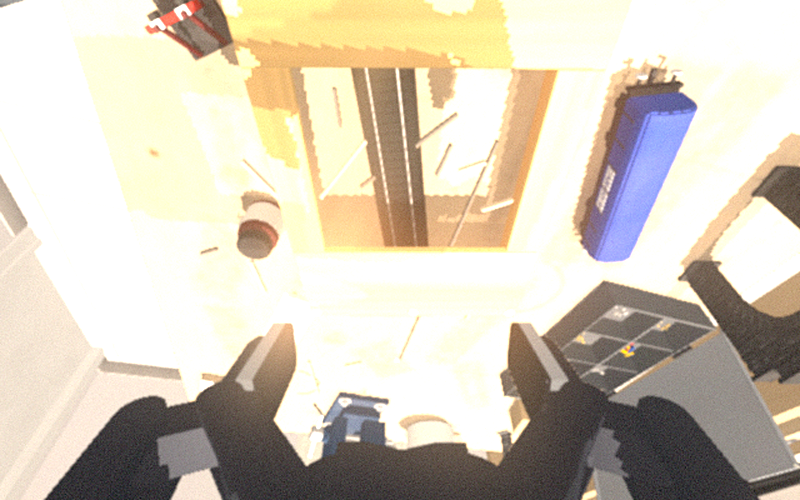

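The view looks under the -y deck: the track runs up and down in the hatch around (395,160), with the -y hatch edge at about row 247. I'll enlarge that edge.

```bash
python3 - <<'E'
import cv2,numpy as np
im=np.load("pics/w1.npz")["im"]
c=im[50:210,235:435,::-1]
cv2.imwrite("pics/w1c.png",np.clip(cv2.resize(c,None,fx=3.75,fy=3.75,interpolation=cv2.INTER_CUBIC)*1.2,0,255).astype(np.uint8))
E
```

```text
(no output)
```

View pics/w1c.png

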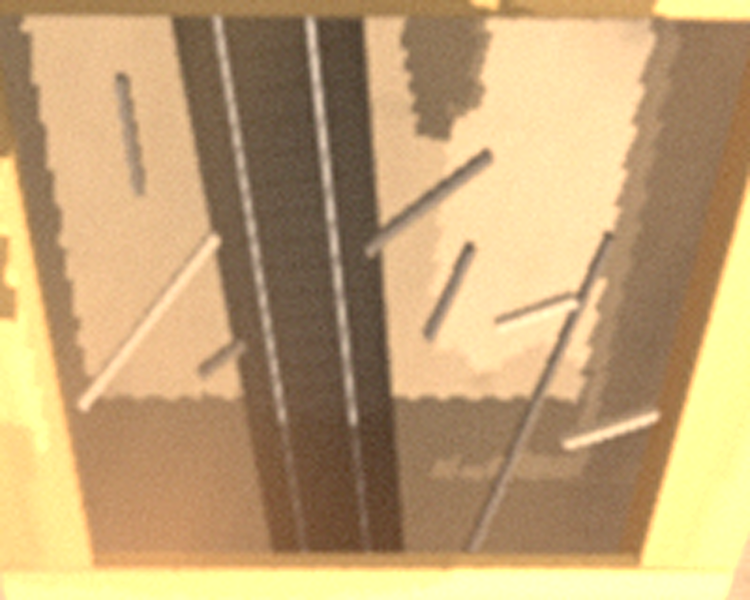

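The track runs on, unbroken, past the lowest visible row (crop 340,548). I'll compute how far that is.

```bash
python3 - <<'E'
from h import *
cal=dict(np.load("pics/w1.npz"))
g=lambda u,v,z:Rm.inv().apply(ray(cal,(234.6+u/3.75,49.6+v/3.75),z)-[C[0],C[1],0]).round(4)
for u,v,z in[(272,548,.007),(402,548,.007),(180,18,.007),(363,18,.007),(238,330,.007),(384,330,.007),(95,565,.051),(640,565,.051),(370,548,.009)]: print(u,v,g(u,v,z))
E
```

```text
272 548 [-0.0241 -0.0905  0.007 ]
402 548 [ 0.0119 -0.0905  0.007 ]
180 18 [-0.0372  0.0485  0.007 ]
363 18 [-0.0025  0.0486  0.007 ]
238 330 [-0.0298 -0.0202  0.007 ]
384 330 [ 0.0042 -0.0202  0.007 ]
95 565 [-0.0614 -0.0536  0.051 ]
640 565 [ 0.0615 -0.0535  0.051 ]
370 548 [ 0.0029 -0.0886  0.009 ]
```

From here the -y end lies beyond about y=-0.092 and the +y end beyond +0.058. That puts the track centre at y ≈ -6 to -25 mm. I'll grasp at y ≈ +0.02, slide towards -y to the wall, then bring the +y end out first.

```bash
python3 - <<'E'
from h import *
a=np.radians(5.7); x,y=-.016,.02
p,r=tool((x,y,.12),0,0,1,a,0); movep(p,r); gripper_to(.050)
p,_=tool((x,y,.001),0,0,1,a,0)
print(move_l(p,.08,max_force=10)); o=observe(); print(o["time_s"],o["eef_pos"],p,o["opening"],o["ft_force"].round(1) if hasattr(o["ft_force"],"round") else o["ft_force"])
gripper_to(.02,50); o=observe(); print(o["time_s"],o["opening"],o["grasp_force"],o["eef_pos"])
im,d=get_image("top"); cv2.imwrite("pics/t2.png",np.clip(cv2.resize(im[120:280,255:415,::-1],None,fx=3.75,fy=3.75)*1.6,0,255).astype(np.uint8))
E
```

```text
True
5.025 [ 0.51349975 -0.01721836  0.0059195 ] [ 0.51350861 -0.01726863  0.001     ] 0.05019154139322125 [-0.7  0.4  5.8]
5.3167 0.03550175037102587 49.064758848398924 [ 0.51317296 -0.01720959  0.0057924 ]
```

View pics/t2.png

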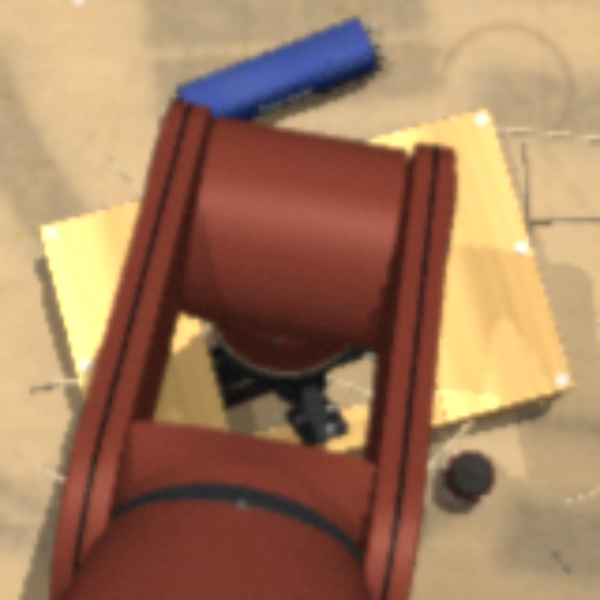

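```bash
python3 - <<'E'
from h import *
o=observe(); print(o["ft_force"],o["grasp_force"])
im,d=get_image("wrist"); cv2.imwrite("pics/w3.png",np.clip(cv2.resize(im,(800,500),interpolation=cv2.INTER_CUBIC)[:,:,::-1]*1.3,0,255).astype(np.uint8))
E
```

```text
[0.19487005 0.29921578 6.41469339] 49.06693574041128
```

View pics/w3.png

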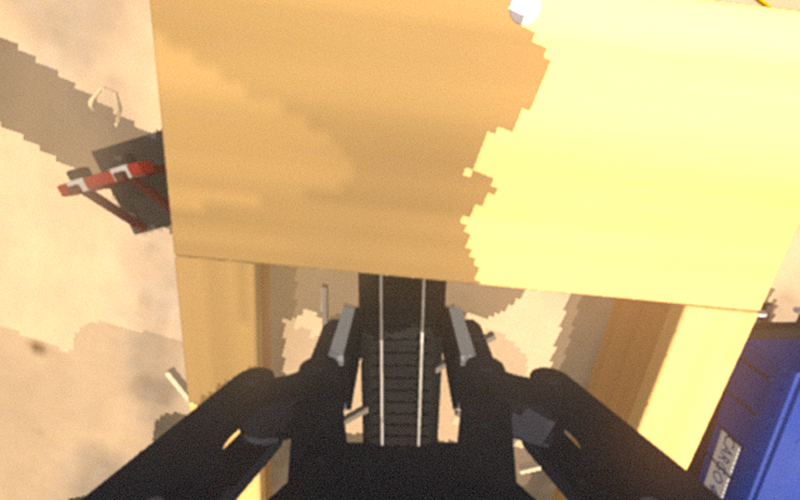

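The pads straddle the track's sides, holding at 35.5 mm and 49 N. I'll lift slightly, align with the module, centre it, and slide to the -y wall under force guard.

```bash
python3 - <<'E'
from h import *
def st(t):
    o=observe(); m=Rm.inv().apply(np.array(o["eef_pos"])-[C[0],C[1],0]); print(t,round(o["time_s"],2),"mod",m.round(4),"open",round(o["opening"],4),"gf",round(o["grasp_force"],1),"ft",np.round(o["ft_force"],1)); return m
p,r=tool((-.016,.02,.011),0,0,1,np.radians(5.7),0); move_l(p,.05); st("lift")
p,r=tool((-.001,.018,.012),0,0,1,0,0); print(move_l(p,.04,rotation=r,max_force=12)); hold(.1); st("align")
p,r=tool((-.001,-.014,.012),0,0,1,0,0); print(move_l(p,.03,rotation=r,max_force=4)); st("slide")
im,d=get_image("wrist"); cv2.imwrite("pics/w4.png",np.clip(cv2.resize(im,(800,500),interpolation=cv2.INTER_CUBIC)[:,:,::-1]*1.3,0,255).astype(np.uint8))
E
```

```text
lift 5.7 mod [-0.0157  0.0198  0.0113] open 0.0349 gf 49.8 ft [ 0.1  0.6 -0.6]
False
align 6.33 mod [-0.0015  0.0182  0.0117] open 0.0352 gf 49.8 ft [-0.2  0.5  0.5]
True
slide 6.96 mod [-0.0018  0.0022  0.0113] open 0.0355 gf 49.8 ft [-0.1  1.  -0.3]
```

View pics/w4.png

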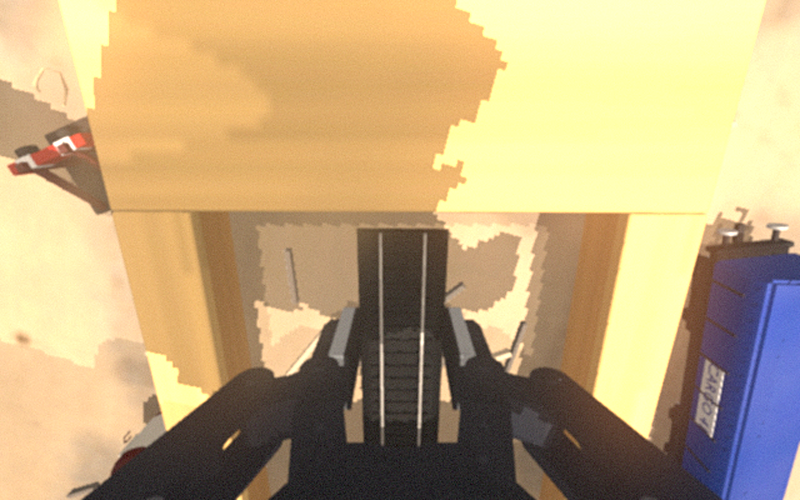

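The +y end now shows in the hatch at (400,228), clear of the hatch edge at row 212. The contact fits the -y wall, which gives a grasp about 40 mm from the track's centre. Next: check that number, tilt and pull out along the track's axis.

```bash
cat >> h.py <<'E'
def st(t):
    o=observe(); m=Rm.inv().apply(np.array(o["eef_pos"])-[C[0],C[1],0]); print(t,round(o["time_s"],2),"mod",m.round(4),"open",round(o["opening"],4),"gf",round(o["grasp_force"],1),"ft",np.round(o["ft_force"],1))
E
python3 - <<'E'
from h import *
c=get_calibration("wrist")
print("end",Rm.inv().apply(ray(c,(400/1.25,228/1.25),.014)-[C[0],C[1],0]),"edge",Rm.inv().apply(ray(c,(400/1.25,212/1.25),.051)-[C[0],C[1],0]))
def pose(t,s=0,e=-.121,z=.011):
    a=np.radians(t); k=.0865+s
    return tool((-.001,e+k*np.cos(a),z+k*np.sin(a)),t,.040,1,0,.0013)
st("0")
for t in(0,6,12,18,23):
    p,r=pose(t); h=move_l(p,.05,rotation=r,max_force=10); st(t)
    if h: print("HIT"); break
else:
    hold(.1)
    im,d=get_image("scene"); cv2.imwrite("pics/s5.png",np.clip(cv2.resize(im[150:270,220:420,::-1],None,fx=4,fy=4,interpolation=cv2.INTER_CUBIC)*1.2,0,255).astype(np.uint8))
E
```

```text
end [-0.00262121  0.04838418  0.014     ] edge [-0.00241034  0.06299638  0.051     ]
0 7.01 mod [-0.0019  0.0023  0.0112] open 0.0353 gf 49.8 ft [-0.2 -0.3 -0.4]
0 7.26 mod [-0.001   0.0056  0.0123] open 0.0352 gf 49.8 ft [-0.2  0.3 -0.1]
6 7.67 mod [-0.001   0.0041  0.0255] open 0.0353 gf 49.8 ft [-0.6  0.5 -0.5]
12 8.09 mod [-0.0013  0.0024  0.0381] open 0.0352 gf 49.8 ft [ 0.5  0.1 -0.6]
18 8.51 mod [-0.0013 -0.0009  0.0508] open 0.0353 gf 49.8 ft [-0.1 -0.4  0.1]
23 8.88 mod [-0.0012 -0.0049  0.0611] open 0.0352 gf 49.8 ft [ 1.   0.2 -0.6]
```

View pics/s5.png

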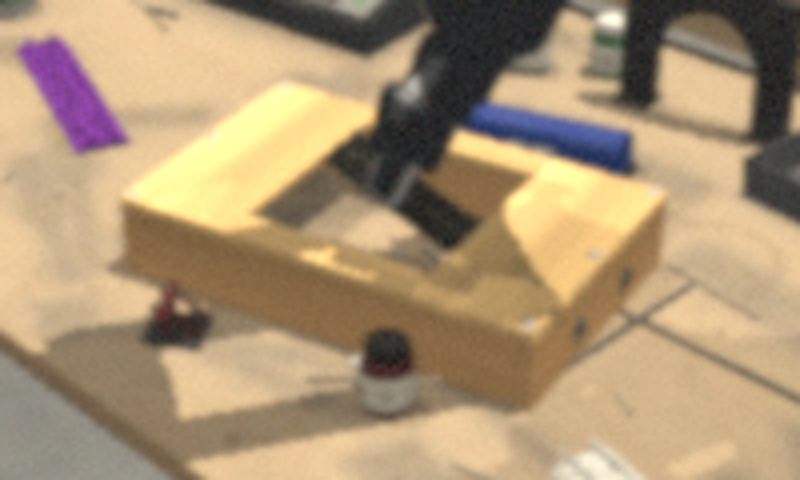

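The track is tilted in the gripper: its upper end is at (345,155) and its lower end runs under the deck at (460,235). The jar, buffer and wagon haven't been touched. Now I'll pull it out along its axis, lift and level it.

```bash
python3 - <<'E'
from h import *
def pose(t,s=0,e=-.121,z=.011):
    a=np.radians(t); k=.0865+s
    return tool((-.001,e+k*np.cos(a),z+k*np.sin(a)),t,.040,1,0,.0013)
p,r=pose(23,.13); h=move_l(p,.07,rotation=r,max_force=10); st("pull")
if h: raise SystemExit("HIT")
p,r=tool((0,.04,.19),23,.04,1); move_l(p,.12,rotation=r); st("up")
p,r=tool((0,.02,.21),0,.04,1); move_l(p,.08,rotation=r); hold(.6); st("level")
im,d=get_image("scene"); cv2.imwrite("pics/s6.png",np.clip(cv2.resize(im[60:270,200:480,::-1],None,fx=2.8,fy=2.8,interpolation=cv2.INTER_CUBIC)*1.2,0,255).astype(np.uint8))
E
```

```text
pull 11.03 mod [-0.0011  0.1144  0.1122] open 0.0349 gf 49.8 ft [-0.   0.5 -0.4]
up 11.99 mod [-0.0005  0.0786  0.2016] open 0.0352 gf 49.8 ft [-0.3 -0.  -1.2]
level 13.14 mod [-0.      0.0598  0.2065] open 0.035 gf 49.8 ft [ 0.8  0.4 -0. ]
```

View pics/s6.png

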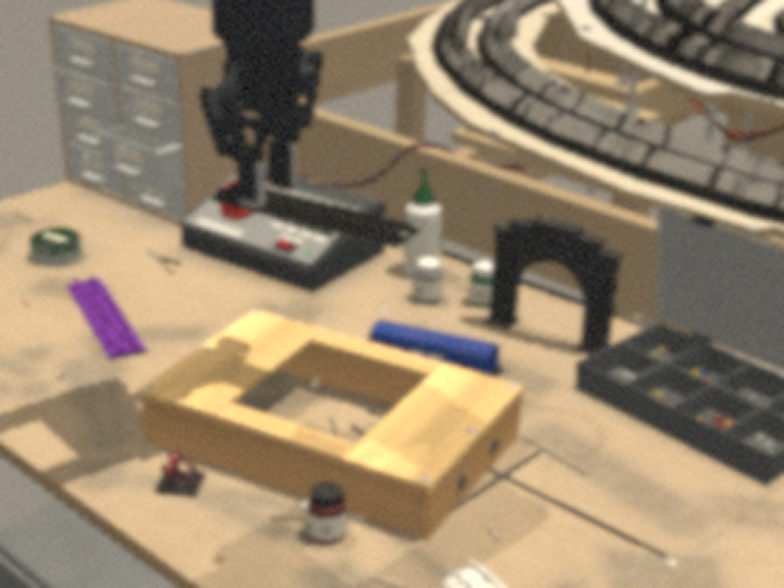

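The track is held well above the empty hatch, running from about (265,190) to (410,235). I'll compare that with the projection of a level track before handing in.

```bash
python3 - <<'E'
from h import *
c=get_calibration("scene"); K,T=c["intrinsics"],np.linalg.inv(c["world_from_camera"])
for y,z in((.1065,.21),(-.0665,.21),(-.0665,.195),(-.0665,.225)):
    q=K@(T[:3]@np.append(w(0,y,z),1)); q=q/q[2]; print(y,z,(q[0]-200)*2.8,(q[1]-60)*2.8)
im,d=get_image("scene"); K=c["intrinsics"]; P=[]
for v in range(110,160):
    for u in range(298,348):
        if d[v,u]>0:
            x=c["world_from_camera"]@np.append(np.linalg.inv(K)@[u,v,1]*d[v,u],1); m=Rm.inv().apply(x[:3]-[C[0],C[1],0])
            if abs(m[0])<.025 and .15<m[2]<.26 and m[1]<.035: P.append(m)
P=np.array(P); print(len(P))
for a in np.arange(-.08,.03,.02):
    s=P[(P[:,1]>=a)&(P[:,1]<a+.02)]; 
    if len(s): print(round(a,2),len(s),np.median(s[:,2]).round(4))
print(P[:,1].min())
E
```

```text
0.1065 0.21 219.83499949287236 178.90325501867375
-0.0665 0.21 411.01528190875723 223.40673305224774
-0.0665 0.195 410.34494949495536 242.01229068894207
-0.0665 0.225 411.69674632897323 204.49219858153396
434
-0.08 41 0.2043
-0.06 87 0.2048
-0.04 81 0.2049
-0.02 83 0.2046
0.0 81 0.205
0.02 61 0.2051
-0.07094914998844867
```

The depth data shows the track level, at z ≈ 0.205 over its visible length.

```bash
python3 - <<'E'
from h import *
st("end"); print(job_done())
E
```

```text
end 13.24 mod [0.     0.06   0.2065] open 0.0346 gf 49.8 ft [1.  0.9 0.1]
the job is handed in; nothing more can be done
None
```

The track piece came out through the hatch with its +y end first, and I handed the job in at 13.2 s with it held level and rails up, about 15 cm above the deck; the wagon, jar and buffer were not touched, and no verdict came back.

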